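Find the key that opens the bake-sale cash box

ROBOT

A 7-joint arm with a two-finger parallel gripper is mounted at the origin on the work surface. World frame = base frame: x ahead of the robot, y to its left, z up, the work surface at z = 0. Lengths are in m, angles in rad, forces in N, time in s.
With the tool pointing down it reaches from about 0.35 to 0.775 m from the base axis. Payload 3.1 kg.
Tool frame: the origin (TCP) lies at the very end of the fingers, on their centre line; the grasp point (between the pads) lies 19 mm behind it; z points along the fingers, y is the line along which they close (so a half turn about z gives the same grasp; the last joint's range is limited). The gripper opens to 85 mm and grips with 20 to 120 N. Pads are 22 mm wide; open, the fingers measure 114 mm over their backs; the gripper's body (76 mm by 85 mm) begins 54 mm behind the grasp point. The pads swing forward as they close: fully open they stand 13 mm farther back than shut.
Start: joints at [1.233, 0.311, 0.014, 1.512, -0.004, 1.319, -0.027], TCP at [0.16, -0.526, 0.231] pointing down, gripper open.
Joint ranges: [-2.7, 2.7], [-0.3, 1.91], [-1.27, 1.3], [0.12, 2.57], [-1.44, 4.58], [0.2, 2.03], [-3.05, 3.05]. Speed limits (rad/s): [2.79, 2.79, 3.14, 3.14, 3.14, 3.14, 3.14].

INTERFACE

Orientations are given as a unit quaternion [w, x, y, z].
In Python, from plant import telemetry, viewer, job, finder gives the robot as it stands.
- The arm moves only by the tool move_arm, never from a script. Its argument "targets" is a list of rows, each an object with "offset": the shift along the world's x, y, z in mm, a list of three; "roll": the turn about the world's z in degrees; "fingers": the finger opening in mm, from 0 to 85.4. In form: [{"offset": [x, y, z], "roll": roll, "fingers": fingers}, ...]. A call has 1 to 5 rows; each row is the pose to reach, as a shift and turn from the pose commanded when the call began; what a row does not reach only later rows make up. A row lasts 1/10 s, in which the tool goes at most 50 mm and 8.59 degrees, less where a joint would pass 70% of its speed; a pose out of reach is approached as far as the arm can. A call with a gripper value outside its range is refused whole. The fingers move at their own pace and stop on an object; the grip force is fixed at half the most. Time passes only in rows, so rows that repeat a pose let the fingers close. It gives the time, the measured TCP pose, the force, the opening and the grip force at its end, in the units of the state.
- telemetry.get_state(): the state, without advancing time (a new reading comes with each control period).
- viewer.capture(name): name is "scene" or "top"; returns (picture, depth): 400x640x3 uint8, red, green, blue; 400x640 float32, m along the optical axis (not along the pixel's ray), 0 where there is no reading.
- viewer.camera_params(name): a dict with "fov_y" (degrees; the focal length in pixels is half the picture's height over the tangent of half this angle, whatever the lens; pixels are square), "cx", "cy" (the principal point, pixels), "rvec" (rotation vector, rad) and "tvec" (3), from world to camera coordinates, as OpenCV has them. Camera axes: x right, y down, z forward; pixel columns grow to the right and rows downward; lengths in m; the calibration is good to about 2 mm. A picture is of the moment at which its call begins. camera_params takes no time and is no camera call.
- job.finish_job(): hands the job in; it is judged then, once.
Trained networks look in the newest picture that a camera, given by its name, has taken for a name from the list of things; names that differ only in an ending like _2 or _b are one class to them, and where a whole thing is asked for, a point or a joint stands for the part that bears it (a point fixed in the world has none). Each returns a list of dicts, best first, with "confidence" (0 to 1); they miss things now and then, are a little off and sometimes report something else, mostly with a low value. They report only what shows in the picture. A call takes as long as a camera call. They do not tell look-alikes from the thing itself.
- finder.outline_of(camera, target): "pixels" (400x640 bool, what is visible of it) and "location" ([column, row] in pixels, amid what is visible of it).
The state is a dict: "time": time; "qpos": joint angles; "dq": joint speeds; "tau": joint torques, N m; "position": TCP position; "eef_rot": TCP orientation; "contact_force": force on the tool from outside, world axes, zero at the start; "torque": the same for the moment, N m; "opening": opening from 0.0 (shut) to 1.0 (fully open); "grasp_force": force on a finger pad.
Only numpy, scipy, OpenCV 4.12 (cv2) and the standard library are available. Lean on these libraries where they do the work, as an engineer would, in place of code of your own. Each camera call takes 0.05 s, during which the arm holds its last target. There are 200 camera calls.

TASK

One of the three keys on the baking tray opens the cash box: try them one at a time in its lock until you find the one that goes fully in, and turn that one clockwise as far as it goes so that the lid comes up. Leave that key fully in the turned lock and let go of it; any key that does not fit goes back onto the tray. Do not knock over or push away the jars, bottle, bowl and pastry cutter.

Things in the scene. Friction and masses are not known exactly. Their poses are not given: they have to be found in the camera images.
- key_red_center (a point): centre of the red head of a loose key lying in the tray. Head: block 80 (x) x 40 (y) x 36 (z) mm with a white band; its centre is 18 mm above its underside. x points to the key's tip, 96 mm from here: a level 7 mm shank on the centre line, with a level bit 6 mm thick on it 67 to 83 mm from here, from 8 mm to its right to 22 mm to its left (+y is left). 110 g. Any of the three keys may fit
- key_blue_center (a point): centre of the blue head of a loose key lying in the tray. Head: block 80 (x) x 40 (y) x 36 (z) mm with a white band; its centre is 18 mm above its underside. x points to the key's tip, 96 mm from here: a level 7 mm shank on the centre line, with a level bit 6 mm thick on it 67 to 83 mm from here, from 15 mm to either side (+y is left). 110 g. Any of the three keys may fit
- key_yellow_center (a point): centre of the yellow head of a loose key lying in the tray. Head: block 80 (x) x 40 (y) x 36 (z) mm with a white band; its centre is 18 mm above its underside. x points to the key's tip, 96 mm from here: a level 7 mm shank on the centre line, with a level bit 6 mm thick on it 67 to 83 mm from here, from 22 mm to its right to 8 mm to its left (+y is left). 110 g. Any of the three keys may fit
- keyhole (a point): mouth of the keyhole, centre of the front face of the brass lock, 70 mm above the table. x points level into the box, the way a key goes in, its shank on this axis; z up. Slot level: 47 wide, 9 high, behind a funnel mouth 53 x 19, 8 mm deep. A key is fully home when its head meets the lock: the head's centre is then 40 mm in front of here. Wards out of sight stop wrong keys about 23 mm short
- lock (a joint): turn of the lock, rad: 0 locked, 0.75 open; clockwise facing the keyhole (right-handed about its x). Friction 0.06 N m, stays put. The right key, fully home, turns it all the way (play about 0.1 rad) and the lid's front edge rises about 45 mm; a key that stops short cannot turn it. A key once turned is held in the lock; level, it draws straight out
- cashbox: green cash box, fixed: 240 deep (x) x 280 wide (y) x 111 mm high with its lid, hinged at the back. Origin: centre of its underside; x points from front to back. The brass lock, a block 60 wide x 34 high with a red mark on top, stands 20 mm out of the middle of its front; the keyhole is at (-140, 0, 70) mm
- tray: shallow aluminium baking tray, fixed: 300 (x) x 300 (y) mm, floor 4 mm thick, rim 20 mm high. Origin: centre of its underside. The keys lie in it, blades roughly along its x
- spice: spice jar with red cap, 44 mm diameter, 75 mm high, standing on the tray beyond the keys. Origin: centre of its underside
- cutter: steel ring-shaped pastry cutter, 60 mm diameter, 30 mm high, on the tray beyond the keys. Origin: centre of its underside
- jam: jam jar with brass-coloured lid, 68 mm diameter, 95 mm high, standing left of the lock, in front of the box. Origin: centre of its underside
- bowl: small white bowl, 100 mm diameter, 45 mm high, right of the lock, in front of the box. Origin: centre of its underside
- sauce: tall yellow sauce bottle with green cap, 60 mm diameter, 190 mm high, between tray and box on the robot's side. Origin: centre of its underside
Not all that is in view belongs to the job. Of the things shaped like the part that bears key_blue_center, the blue one is meant.

How it is judged:
On the way, in this order (a step that is already met when the one before it is completed fails the run):
1. a key is fully home in the lock, which is still locked (((x of key_red_center in the frame of keyhole between -0.048 and -0.03 m and y of key_red_center in the frame of keyhole between -0.015 and 0.015 m and z of key_red_center in the frame of keyhole between -0.015 and 0.015 m) or (x of key_blue_center in the frame of keyhole between -0.048 and -0.03 m and y of key_blue_center in the frame of keyhole between -0.015 and 0.015 m and z of key_blue_center in the frame of keyhole between -0.015 and 0.015 m) or (x of key_yellow_center in the frame of keyhole between -0.048 and -0.03 m and y of key_yellow_center in the frame of keyhole between -0.015 and 0.015 m and z of key_yellow_center in the frame of keyhole between -0.015 and 0.015 m)) and value of joint lock below 0.15 rad), for 0.1 s.
2. the lock is turned open with a key fully home in it (((x of key_red_center in the frame of keyhole between -0.048 and -0.03 m and y of key_red_center in the frame of keyhole between -0.015 and 0.015 m and z of key_red_center in the frame of keyhole between -0.015 and 0.015 m) or (x of key_blue_center in the frame of keyhole between -0.048 and -0.03 m and y of key_blue_center in the frame of keyhole between -0.015 and 0.015 m and z of key_blue_center in the frame of keyhole between -0.015 and 0.015 m) or (x of key_yellow_center in the frame of keyhole between -0.048 and -0.03 m and y of key_yellow_center in the frame of keyhole between -0.015 and 0.015 m and z of key_yellow_center in the frame of keyhole between -0.015 and 0.015 m)) and value of joint lock above 0.58 rad), for 0.2 s.
At the end, for the whole second after the job is handed in: The lock is turned by more than 0.58 rad and at rest, a key is fully in it (its head's centre 30 to 48 mm in front of the keyhole, within 15 mm sideways and in height), and each of the other keys lies within the tray, its head's centre less than 35 mm above the table (all of step 2 and ((x of key_red_center in the frame of keyhole between -0.048 and -0.03 m and y of key_red_center in the frame of keyhole between -0.015 and 0.015 m and z of key_red_center in the frame of keyhole between -0.015 and 0.015 m) or (x of key_red_center in the frame of tray between -0.14 and 0.14 m and y of key_red_center in the frame of tray between -0.14 and 0.14 m and height (world z) of key_red_center below 0.035 m)) and ((x of key_blue_center in the frame of keyhole between -0.048 and -0.03 m and y of key_blue_center in the frame of keyhole between -0.015 and 0.015 m and z of key_blue_center in the frame of keyhole between -0.015 and 0.015 m) or (x of key_blue_center in the frame of tray between -0.14 and 0.14 m and y of key_blue_center in the frame of tray between -0.14 and 0.14 m and height (world z) of key_blue_center below 0.035 m)) and ((x of key_yellow_center in the frame of keyhole between -0.048 and -0.03 m and y of key_yellow_center in the frame of keyhole between -0.015 and 0.015 m and z of key_yellow_center in the frame of keyhole between -0.015 and 0.015 m) or (x of key_yellow_center in the frame of tray between -0.14 and 0.14 m and y of key_yellow_center in the frame of tray between -0.14 and 0.14 m and height (world z) of key_yellow_center below 0.035 m)) and velocity of joint lock below 0.1 rad/s); the robot touches nothing.
It fails at once if a jar, bottle, bowl or cutter is knocked over or pushed more than 40 mm (distance of any of spice, cutter, jam, bowl, sauce from where it was at the start of the episode above 0.04 m or angle between any of spice, cutter, jam, bowl, sauce's own z axis and vertical above 0.5 rad).
It also fails if it takes over 72 s, if anything falls off the work surface, if the arm or the gripper's body presses on something with over 40 N, if the wrist force passes 120 N, or if a joint passes its speed limit or range.

## Working session

There is one attempt and no reset: what is moved stays moved. The work goes in short steps, Python scripts to look and compute and a tool call to move; the robot and the scene stay as the last step left them, time stands still between calls to the robot, and variables do not carry over. Pictures are saved under pics/ and viewed, at most 10 in all, crops included, and the job is handed in when it is done.

Besides the shell and the picture viewer there is one more tool, called after "Call:" as a command line: name --argument value ..., lists and objects as JSON in quotes. move_arm: Moves the arm, as the interface text tells. Its arguments: {"type":"object","properties":{"targets":{"type":"array"}},"required":["targets"]}

```bash
mkdir -p pics; cat > h.py <<'E'
import numpy as np, cv2
from plant import telemetry, viewer, job, finder
def cap(n): return viewer.capture(n)
def cam(n):
    p=viewer.camera_params(n); R,_=cv2.Rodrigues(np.array(p["rvec"],float)); t=np.array(p["tvec"],float).ravel()
    return 200/np.tan(np.radians(p["fov_y"])/2),p["cx"],p["cy"],R,t
def cloud(n,d):
    f,cx,cy,R,t=cam(n); v,u=np.mgrid[:400,:640]
    P=np.stack([(u-cx)/f*d,(v-cy)/f*d,d],-1)
    return (P-t)@R   # world
def onplane(n,uv,z):
    f,cx,cy,R,t=cam(n); r=np.array([(uv[0]-cx)/f,(uv[1]-cy)/f,1])@R; c=-R.T@t
    return c+r*(z-c[2])/r[2]
def save(img,name): cv2.imwrite("pics/"+name,cv2.cvtColor(img,cv2.COLOR_RGB2BGR))
E
python3 - <<'E'
from h import *
for n in("scene","top"):
    im,d=cap(n); save(im,n+"0.png"); np.savez(n+"0.npz",im=im,d=d); W=cloud(n,d)
    p=viewer.camera_params(n); print(n,p)
    for k in ["key_red_center","key_blue_center","key_yellow_center","lock","cashbox","tray","spice","cutter","jam","bowl","sauce"]:
        for r in finder.outline_of(n,k)[:3]:
            m=r["pixels"]&(d>0); q=W[m]
            print(k,round(r["confidence"],2),np.round(r["location"]),m.sum(),np.round(np.median(q,0),3) if len(q) else"", np.round(np.percentile(q,[2,98],axis=0),3).tolist() if len(q) else "")
print(telemetry.get_state())
E
```

```text
scene {'fov_y': 48.88575188262248, 'cx': 325.66287097929444, 'cy': 199.5429624682582, 'rvec': array([ 1.35364341,  2.07059233, -1.02934329]), 'tvec': array([ 0.23512447, -0.23172853,  1.58106276])}
key_red_center 0.62 [404. 249.] 547 [0.578 0.216 0.039] [[0.515, 0.19, 0.009], [0.628, 0.24, 0.044]]
key_blue_center 0.9 [471. 200.] 661 [0.326 0.332 0.026] [[0.245, 0.257, 0.0], [0.335, 0.379, 0.039]]
key_blue_center 0.61 [441. 246.] 622 [0.545 0.299 0.039] [[0.486, 0.28, 0.006], [0.6, 0.322, 0.043]]
key_blue_center 0.31 [414. 285.] 648 [0.702 0.276 0.055] [[0.668, 0.253, 0.008], [0.71, 0.295, 0.081]]
cashbox 0.89 [239. 231.] 11421 [ 0.745 -0.149  0.111] [[0.59, -0.335, 0.008], [0.852, -0.029, 0.116]]
cashbox 0.19 [456. 297.] 490 [0.676 0.361 0.023] [[0.647, 0.333, 0.007], [0.704, 0.388, 0.036]]
tray 0.8 [441. 277.] 9658 [0.601 0.322 0.005] [[0.422, 0.159, 0.001], [0.729, 0.454, 0.025]]
spice 0.88 [415. 285.] 581 [0.702 0.277 0.057] [[0.674, 0.256, 0.015], [0.71, 0.295, 0.081]]
spice 0.62 [403. 246.] 598 [0.578 0.216 0.039] [[0.507, 0.19, 0.005], [0.629, 0.242, 0.043]]
cutter 0.68 [262. 1
[... 2360 characters left out ...]
1.23329343,  0.31092008,  0.01399593,  1.51151809, -0.00438601,
        1.31918395, -0.02719522]), 'dq': array([-4.43975425e-04, -1.12158802e-03, -6.21649021e-04,  8.58891985e-04,
       -3.35710424e-04, -2.28967771e-04,  7.15618083e-05]), 'tau': array([-4.68748713e-04, -3.79811060e+01,  1.45598562e-01, -2.30866259e+01,
        1.22679168e-02,  1.90888000e-03, -2.89447894e-05]), 'position': array([ 0.16036057, -0.52611658,  0.23128547]), 'eef_rot': array([ 3.64122383e-06,  9.89076029e-01,  1.47406271e-01, -1.65223734e-05]), 'contact_force': array([0.12157263, 0.12892471, 0.7663413 ]), 'torque': array([-0.0114645 ,  0.00185436, -0.03207012]), 'grasp_force': 0.0, 'opening': 1.0018141351414536}
```

View pictures.

View pics/top0.png

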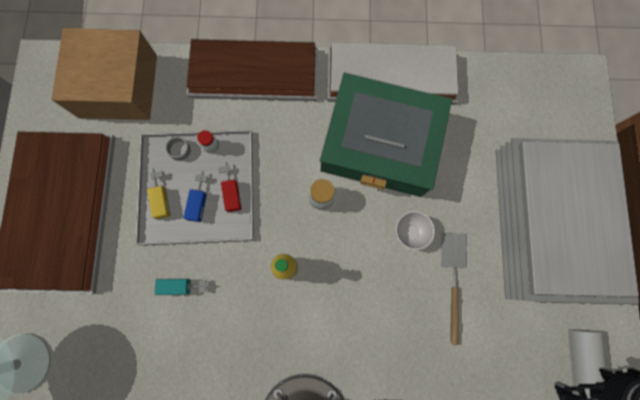

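View pics/scene0.png

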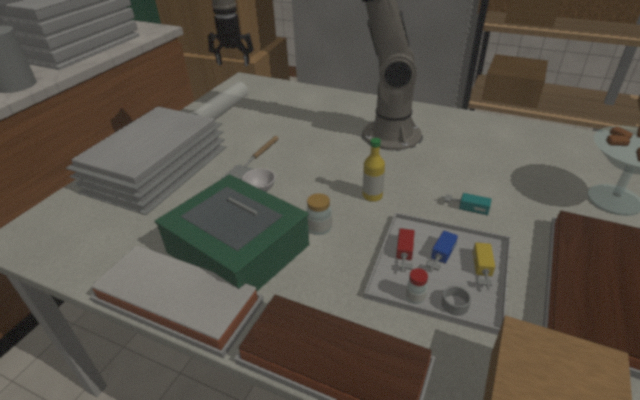

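```bash
python3 - <<'E'
from h import *
z=np.load("top0.npz"); im,d=z["im"],z["d"]; W=cloud("top",d)
hsv=cv2.cvtColor(im,cv2.COLOR_RGB2HSV); H,S,V=[hsv[...,i].astype(int) for i in range(3)]
X,Y,Z=[W[...,i] for i in range(3)]
def rect(m,name):
    m=cv2.morphologyEx(m.astype(np.uint8),cv2.MORPH_OPEN,np.ones((3,3)))>0
    n,l,s,c=cv2.connectedComponentsWithStats(m.astype(np.uint8)); i=1+s[1:,4].argmax(); m=l==i
    r=cv2.minAreaRect((W[m][:,:2]*1000).astype(np.float32)); print(name,m.sum(),np.round(r[0],1),np.round(r[1],1),round(r[2],1),"z",np.round(np.percentile(W[m][:,2],[5,50,95]),3),"uv",np.round(c[i]))
rect((Z>.1)&(Z<.125)&(X>.5)&(Y<-.03)&(S>0)&(X<.88)&(Y>-.36)&(abs(Z-.111)<.008),"boxtop")
tr=(X>.43)&(X<.72)&(Y>.16)&(Y<.45)
hd=tr&(abs(Z-.040)<.006)
rect(hd&(S>120)&((H<8)|(H>172)),"red");rect(hd&(S>100)&(H>105)&(H<130),"blue");rect(hd&(S>100)&(H>18)&(H<35),"yellow")
# any-colour head: connected at height
for nm,y in (("red",.205),("blue",.292),("yellow",.392)): rect((abs(Z-.040)<.005)&(abs(Y-y)<.045)&(X>.46)&(X<.58),nm+"_h")
for nm,y in (("red",.205),("blue",.292),("yellow",.392)): 
    m=(Z>.015)&(Z<.033)&(abs(Y-y-.01)<.045)&(X>.57)&(X<.64); print(nm,"blade",m.sum(),np.round(W[m].mean(0),3),np.round(W[m].min(0),3),np.round(W[m].max(0),3))
lk=(X>.5)&(X<.65)&(Y<-.08)&(Y>-.25)&(Z>.07)&(Z<.1)&(S>100)&(H<28)
rect(lk,"lock")
rect((Z>.09)&(Z<.103)&(X>.5)&(X<.6)&(Y>-.08)&(Y<.03),"jamtop")
c=np.s_[120:240,130:260]; a=cv2.resize(im[c],None,fx=4,fy=4); b=cv2.resize(im[150:220,330:420],None,fx=4,fy=4)
o=np.zeros((480,800,3),np.uint8);o[:,:520]=a;o[:280,520:800]=b[:, :280]; save(o,"crop.png")
E
```

```text
boxtop 10470 [ 711.1 -189.1] [286.3 247.2] 76.8 z [0.108 0.111 0.115] uv [387. 130.]
red 422 [547.2 204.7] [76.9 37.6] 11.8 z [0.036 0.04  0.043] uv [230. 195.]
blue 444 [518.6 296.7] [38.2 77.1] 82.7 z [0.036 0.04  0.043] uv [194. 205.]
yellow 444 [525.4 392. ] [79.7 39.8] 17.2 z [0.036 0.04  0.043] uv [157. 201.]
red_h 398 [545.2 205.6] [73.2 39.5] 11.9 z [0.036 0.04  0.043] uv [230. 195.]
blue_h 457 [520.1 297.9] [40.4 79.9] 82.0 z [0.036 0.04  0.043] uv [193. 204.]
yellow_h 447 [525.9 392.4] [80.4 40.3] 16.2 z [0.036 0.04  0.042] uv [157. 201.]
red blade 114 [0.615 0.224 0.025] [0.57  0.191 0.018] [0.638 0.245 0.033]
blue blade 106 [0.593 0.288 0.024] [0.571 0.273 0.018] [0.616 0.303 0.029]
yellow blade 111 [0.597 0.407 0.025] [0.57  0.39  0.019] [0.616 0.421 0.029]
lock 178 [ 584.2 -159.6] [61.5 20.1] 75.5 z [0.079 0.086 0.09 ] uv [373. 181.]
jamtop 447 [553.1 -30.1] [55.7 56.6] 0.4 z [0.092 0.095 0.098] uv [322. 190.]
```

View pics/crop.png

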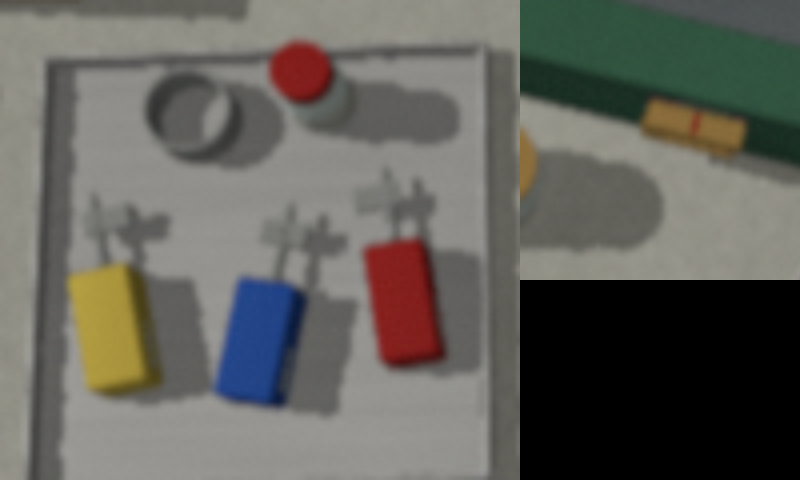

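Candidates: red (230,195), blue (194,205) and yellow (157,201) lie in the tray. The teal look-alike at (172,287) lies outside it and is ignored. The keyhole is at about (575,-157) mm with yaw -13.4°. I'll try red first.

Call:
move_arm --targets '[{"offset": [30, 33, 10], "roll": -1, "fingers": 85}, {"offset": [60, 66, 20], "roll": -2, "fingers": 85}, {"offset": [90, 99, 30], "roll": -3, "fingers": 80}, {"offset": [120, 132, 30], "roll": -4, "fingers": 70}, {"offset": [150, 165, 30], "roll": -5, "fingers": 65}]'

```text
time: 1.7
position: [0.3116, -0.3599, 0.262]
eef_rot: [0.001, 0.995, 0.104, 0.0]
contact_force: [0.3, -0.7, -0.6]
opening: 0.764
grasp_force: 0.0
```

Call:
move_arm --targets '[{"offset": [30, 35, 0], "roll": 0, "fingers": 65}, {"offset": [60, 70, 0], "roll": 0, "fingers": 65}, {"offset": [90, 105, 0], "roll": 0, "fingers": 65}, {"offset": [120, 140, 0], "roll": 0, "fingers": 65}, {"offset": [150, 175, 0], "roll": 0, "fingers": 65}]'

```text
time: 2.2
position: [0.4613, -0.1847, 0.2616]
eef_rot: [0.0, 0.995, 0.104, 0.0]
contact_force: [0.8, -1.2, -1.4]
opening: 0.759
grasp_force: 0.0
```

Call:
move_arm --targets '[{"offset": [25, 40, 0], "roll": 0, "fingers": 65}, {"offset": [40, 85, 0], "roll": 0, "fingers": 65}, {"offset": [55, 130, 0], "roll": 0, "fingers": 65}, {"offset": [70, 175, 0], "roll": 0, "fingers": 65}, {"offset": [80, 220, 0], "roll": 0, "fingers": 65}]'

```text
time: 2.7
position: [0.5411, 0.0356, 0.2614]
eef_rot: [0.0, 0.995, 0.104, 0.0]
contact_force: [1.3, -0.8, -0.9]
opening: 0.761
grasp_force: 0.0
```

Call:
move_arm --targets '[{"offset": [2, 45, 0], "roll": 0, "fingers": 65}, {"offset": [4, 90, 0], "roll": 0, "fingers": 65}, {"offset": [6, 130, -10], "roll": 0, "fingers": 65}, {"offset": [6, 169, -30], "roll": 0, "fingers": 65}, {"offset": [6, 169, -75], "roll": 0, "fingers": 65}]'

```text
time: 3.2
position: [0.5468, 0.2138, 0.1897]
eef_rot: [-0.005, 0.994, 0.11, 0.005]
contact_force: [0.3, 0.6, -0.4]
opening: 0.761
grasp_force: 0.0
```

Call:
move_arm --targets '[{"offset": [0, 0, -45], "roll": 0, "fingers": 65}, {"offset": [0, 0, -90], "roll": 0, "fingers": 65}, {"offset": [0, 0, -125], "roll": 0, "fingers": 65}, {"offset": [0, 0, -155], "roll": 0, "fingers": 65}, {"offset": [0, 0, -176], "roll": 0, "fingers": 65}]'

```text
time: 3.7
position: [0.5451, 0.2019, 0.0076]
eef_rot: [0.001, 0.995, 0.104, -0.002]
contact_force: [0.4, -0.4, -0.4]
opening: 0.76
grasp_force: 0.0
```

Call:
move_arm --targets '[{"offset": [0, 0, 0], "roll": 0, "fingers": 30}, {"offset": [0, 0, 0], "roll": 0, "fingers": 30}, {"offset": [0, 0, 0], "roll": 0, "fingers": 30}, {"offset": [0, 0, 0], "roll": 0, "fingers": 30}, {"offset": [0, 0, 0], "roll": 0, "fingers": 30}]'

```text
time: 4.2
position: [0.5471, 0.203, 0.0114]
eef_rot: [-0.0, 0.995, 0.104, 0.001]
contact_force: [0.1, -0.1, -1.5]
opening: 0.461
grasp_force: 63.1
```

Call:
move_arm --targets '[{"offset": [0, 0, 30], "roll": 0, "fingers": 30}, {"offset": [0, 0, 75], "roll": 0, "fingers": 30}, {"offset": [0, 0, 120], "roll": 0, "fingers": 30}, {"offset": [0, -30, 150], "roll": -4, "fingers": 30}, {"offset": [-2, -70, 150], "roll": -9, "fingers": 30}]'

```text
time: 4.7
position: [0.5479, 0.1374, 0.1671]
eef_rot: [-0.003, 1.0, 0.027, 0.007]
contact_force: [1.8, -0.1, -1.5]
opening: 0.458
grasp_force: 63.4
```

Call:
move_arm --targets '[{"offset": [-1, -45, 0], "roll": -5, "fingers": 30}, {"offset": [-2, -90, 0], "roll": -10, "fingers": 30}, {"offset": [-3, -135, 0], "roll": -13, "fingers": 30}, {"offset": [-15, -175, 0], "roll": -16.3, "fingers": 30}, {"offset": [-45, -205, 0], "roll": -16.3, "fingers": 30}]'

```text
time: 5.2
position: [0.5006, -0.076, 0.1609]
eef_rot: [0.001, 0.993, -0.118, 0.002]
contact_force: [-0.2, -0.0, -1.4]
opening: 0.46
grasp_force: 63.4
```

Call:
move_arm --targets '[{"offset": [-35, -25, 0], "roll": 0, "fingers": 30}, {"offset": [-65, -43, 0], "roll": 0, "fingers": 30}, {"offset": [-76, -50, -30], "roll": 0, "fingers": 30}, {"offset": [-76, -50, -70], "roll": 0, "fingers": 30}, {"offset": [-76, -50, -70], "roll": 0, "fingers": 30}]'

```text
time: 5.7
position: [0.4183, -0.1214, 0.0869]
eef_rot: [-0.001, 0.993, -0.117, -0.005]
contact_force: [-0.9, 0.8, -1.7]
opening: 0.454
grasp_force: 63.3
```

```bash
cat > chk.py <<'E'
import sys
from h import *
K=np.array([574.7,-157.]);a=np.radians(-13.4);u=np.array([np.cos(a),np.sin(a)]);n=np.array([-u[1],u[0]])
s=telemetry.get_state(); p=s["position"]*1000; q=s["eef_rot"]; print("tcp",p.round(1),"yaw",np.degrees(2*np.arctan2(q[2],q[1])).round(2),"F",s["contact_force"].round(1),"M",s["torque"].round(2))
e=p[:2]-K; print("tcp in keyhole frame",(e@u).round(1),(e@n).round(1))
col=sys.argv[1]
im,d=cap("top"); W=cloud("top",d); hsv=cv2.cvtColor(im,cv2.COLOR_RGB2HSV); H,S=hsv[...,0].astype(int),hsv[...,1]
c={"red":(H<8)|(H>172),"blue":(H>105)&(H<130),"yellow":(H>20)&(H<35)}[col]
m=c&(S>110)&(W[...,0]>.35)&(W[...,0]<.62)&(W[...,1]<-.08)&(W[...,1]>-.25)&(W[...,2]>.03)&(W[...,2]<.12)
P=W[m]*1000; 
if len(P)>10:
    E=P[:,:2]-K; print(len(P),"along",np.percentile(E@u,[1,99]).round(1),"left",np.percentile(E@n,[1,99]).round(1),"z",np.percentile(P[:,2],[5,50,95]).round(1))
if len(sys.argv)>2:
    im2,_=cap("scene"); o=np.zeros((400,800,3),np.uint8); o[:,:400]=cv2.resize(im[140:240,320:420],None,fx=4,fy=4); o[:,400:]=cv2.resize(im2[130:230,220:320],None,fx=4,fy=4); save(o,sys.argv[2])
E
python3 chk.py red ins1.png
```

```text
tcp [ 418.3 -121.4   86.9] yaw -13.4 F [-0.9  0.8 -1.7] M [0.04 0.15 0.02]
tcp in keyhole frame -160.4 -1.6
31 along [-193.8 -176.9] left [ 7.9 16.6] z [108.9 116.8 119.2]
```

View pics/ins1.png

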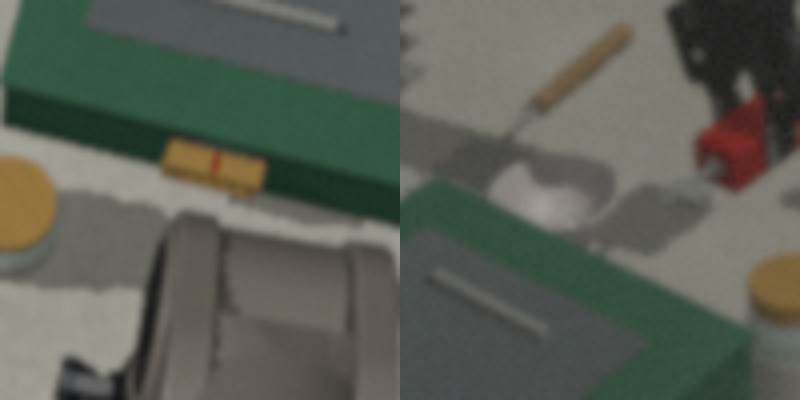

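Call:
move_arm --targets '[{"offset": [0, 0, -15], "roll": 0, "fingers": 30}, {"offset": [8, -1.5, -31], "roll": 0, "fingers": 30}, {"offset": [20, -3.6, -31], "roll": 0, "fingers": 30}, {"offset": [20, -3.6, -31], "roll": 0, "fingers": 30}, {"offset": [20, -3.6, -31], "roll": 0, "fingers": 30}]'

```text
time: 6.3
position: [0.4452, -0.1256, 0.0611]
eef_rot: [0.0, 0.993, -0.116, 0.002]
contact_force: [-0.6, 0.1, -1.5]
opening: 0.461
grasp_force: 63.3
```

```bash
cat > side.py <<'E'
import sys
from h import *
K=np.array([574.7,-157.]);a=np.radians(-13.4);u=np.array([np.cos(a),np.sin(a)]);n=np.array([-u[1],u[0]])
s=telemetry.get_state(); p=s["position"]*1000; q=s["eef_rot"]; e=p[:2]-K; print("tcp",p.round(1),"yaw",np.degrees(2*np.arctan2(q[2],q[1])).round(2),"kf",(e@u).round(1),(e@n).round(1))
col=sys.argv[1]
for c in("scene","top"):
    im,d=cap(c); W=cloud(c,d); hsv=cv2.cvtColor(im,cv2.COLOR_RGB2HSV); H,S=hsv[...,0].astype(int),hsv[...,1]
    m={"red":(H<8)|(H>172),"blue":(H>105)&(H<130),"yellow":(H>20)&(H<35)}[col]&(S>100)&(W[...,0]>.35)&(W[...,0]<.62)&(W[...,1]<-.08)&(W[...,1]>-.25)&(W[...,2]>.03)&(W[...,2]<.12)
    P=W[m]*1000
    if len(P)<10: print(c,"few"); continue
    E=P[:,:2]-K; print(c,len(P),"along",np.percentile(E@u,[1,99]).round(1),"left",np.percentile(E@n,[1,99]).round(1),"z",np.percentile(P[:,2],[2,50,98]).round(1))
E
python3 side.py red
```

```text
tcp [ 445.2 -125.6   61.1] yaw -13.29 kf -133.2 0.5
scene 255 along [-156.2  -88. ] left [-17.4  22.9] z [62.7 90.2 94.9]
top 36 along [-167.8 -150.9] left [ 7.2 18.4] z [76.  89.7 93.1]
```

Call:
move_arm --targets '[{"offset": [14.6, -3.5, 0], "roll": 0, "fingers": 30}, {"offset": [29.2, -7, 0], "roll": 0, "fingers": 30}, {"offset": [43.8, -10.4, 0], "roll": 0, "fingers": 30}, {"offset": [54, -12.8, 0], "roll": 0, "fingers": 30}, {"offset": [63, -15, 0], "roll": 0, "fingers": 30}]'

```text
time: 6.9
position: [0.5051, -0.1405, 0.0591]
eef_rot: [-0.0, 0.993, -0.116, -0.002]
contact_force: [-13.0, 3.5, 3.7]
opening: 0.456
grasp_force: 63.7
```

Call:
move_arm --targets '[{"offset": [2.5, -0.6, 0], "roll": 0, "fingers": 30}, {"offset": [5, -1.2, 0], "roll": 0, "fingers": 30}, {"offset": [7.5, -1.8, 0], "roll": 0, "fingers": 30}, {"offset": [10, -2.4, 0], "roll": 0, "fingers": 30}, {"offset": [10, -2.4, 0], "roll": 0, "fingers": 30}]'

```text
time: 7.4
position: [0.5053, -0.1408, 0.0574]
eef_rot: [-0.001, 0.993, -0.116, -0.012]
contact_force: [-20.0, 4.8, 9.5]
opening: 0.459
grasp_force: 64.9
```

```bash
python3 side.py red; python3 - <<'E'
from h import *
im,_=cap("top"); im2,_=cap("scene"); o=np.zeros((480,800,3),np.uint8); o[:400,:400]=cv2.resize(im[150:230,320:400],None,fx=5,fy=5); o[:400,400:]=cv2.resize(im2[140:220,230:310],None,fx=5,fy=5); save(o,"ins2.png")
E
```

```text
tcp [ 505.3 -140.8   57.4] yaw -13.29 kf -71.3 -0.3
scene 262 along [-98.5 -25. ] left [-17.6  22.3] z [58.4 86.5 99.2]
top 135 along [-104.9  -79.1] left [-13.1  18.1] z [67.8 86.3 89.8]
```

View pics/ins2.png

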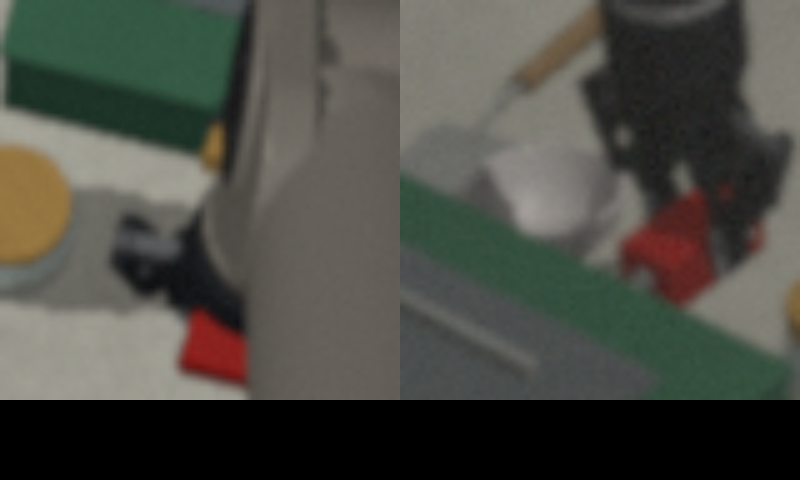

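The rear edge of the red head is at -105 mm, so its centre is at about -65 mm. That is the ward stop (-63), so red is the wrong key and goes back to the tray.

Call:
move_arm --targets '[{"offset": [-20, 4.6, 0], "roll": 0, "fingers": 30}, {"offset": [-55, 12.5, 0], "roll": 0, "fingers": 30}, {"offset": [-93, 21, 0], "roll": 0, "fingers": 30}, {"offset": [-93, 21, 50], "roll": 0, "fingers": 30}, {"offset": [-93, 21, 100], "roll": 0, "fingers": 30}]'

```text
time: 8.1
position: [0.4163, -0.1204, 0.1563]
eef_rot: [-0.001, 0.993, -0.116, -0.006]
contact_force: [3.5, -1.4, -0.6]
opening: 0.457
grasp_force: 63.3
```

Call:
move_arm --targets '[{"offset": [40, 25, 0], "roll": 0, "fingers": 30}, {"offset": [76, 50, 0], "roll": 0, "fingers": 30}, {"offset": [105, 85, 0], "roll": 5, "fingers": 30}, {"offset": [120, 130, 0], "roll": 11, "fingers": 30}, {"offset": [121, 175, 0], "roll": 17, "fingers": 30}]'

```text
time: 8.6
position: [0.5469, 0.0542, 0.1597]
eef_rot: [-0.0, 0.999, 0.033, 0.002]
contact_force: [0.3, -0.2, -1.5]
opening: 0.458
grasp_force: 63.4
```

Call:
move_arm --targets '[{"offset": [1, 45, 0], "roll": 5, "fingers": 30}, {"offset": [2, 90, 0], "roll": 8.3, "fingers": 30}, {"offset": [2, 130, 0], "roll": 8.3, "fingers": 30}, {"offset": [2, 150, -30], "roll": 8.3, "fingers": 30}, {"offset": [2, 150, -75], "roll": 8.3, "fingers": 30}]'

```text
time: 9.1
position: [0.5484, 0.2111, 0.0876]
eef_rot: [-0.004, 0.994, 0.108, 0.005]
contact_force: [0.9, 0.6, -1.5]
opening: 0.457
grasp_force: 63.4
```

Call:
move_arm --targets '[{"offset": [0, 0, -35], "roll": 0, "fingers": 30}, {"offset": [0, 0, -60], "roll": 0, "fingers": 30}, {"offset": [0, 0, -72], "roll": 0, "fingers": 30}, {"offset": [0, 0, -72], "roll": 0, "fingers": 30}, {"offset": [0, 0, -72], "roll": 0, "fingers": 30}]'

```text
time: 9.6
position: [0.5475, 0.2033, 0.0133]
eef_rot: [-0.0, 0.995, 0.104, 0.001]
contact_force: [0.3, -0.1, -0.3]
opening: 0.457
grasp_force: 64.1
```

Call:
move_arm --targets '[{"offset": [0, 0, 0], "roll": 0, "fingers": 65}, {"offset": [0, 0, 0], "roll": 0, "fingers": 65}, {"offset": [0, 0, 10], "roll": 0, "fingers": 65}, {"offset": [0, 0, 45], "roll": 0, "fingers": 65}, {"offset": [0, 0, 70], "roll": 0, "fingers": 65}]'

```text
time: 10.1
position: [0.547, 0.2033, 0.0848]
eef_rot: [-0.0, 0.995, 0.104, 0.001]
contact_force: [0.7, 0.6, 1.0]
opening: 0.76
grasp_force: 0.0
```

Call:
move_arm --targets '[{"offset": [-10, 35, 0], "roll": -7, "fingers": 65}, {"offset": [-20, 70, 0], "roll": -14, "fingers": 65}, {"offset": [-26, 94, 0], "roll": -19.6, "fingers": 65}, {"offset": [-26, 94, 0], "roll": -19.6, "fingers": 65}, {"offset": [-26, 94, -20], "roll": -19.6, "fingers": 65}]'

```text
time: 10.6
position: [0.5226, 0.2997, 0.0661]
eef_rot: [-0.002, 0.998, -0.065, 0.004]
contact_force: [1.2, 0.0, 0.3]
opening: 0.759
grasp_force: 0.0
```

```bash
python3 - <<'E'
from h import *
s=telemetry.get_state(); print(s["position"]); im,d=cap("scene"); W=cloud("scene",d); X,Y,Z=[W[...,i] for i in range(3)]
hsv=cv2.cvtColor(im,cv2.COLOR_RGB2HSV); H,S=hsv[...,0].astype(int),hsv[...,1]
for nm,c in (("red",(H<8)|(H>172)),("blue",(H>105)&(H<130)),("yellow",(H>20)&(H<35))):
    m=c&(S>90)&(X>.44)&(X<.61)&(Y>.16)&(Y<.45)&(Z>.032)&(Z<.048)
    r=cv2.minAreaRect((W[m][:,:2]*1000).astype(np.float32)); print(nm,m.sum(),np.round(r[0],1),np.round(r[1],1),round(r[2],1),np.median(Z[m]).round(3))
E
```

```text
[0.52259452 0.29969027 0.06610987]
red 348 [555.6 206.1] [77.8 38. ] 12.4 0.041
blue 370 [522.  301.7] [37.3 82. ] 81.1 0.04
yellow 434 [527.5 395.3] [80.8 39.6] 14.1 0.04
```

Call:
move_arm --targets '[{"offset": [1, 2, -20], "roll": 0, "fingers": 65}, {"offset": [1, 2, -40], "roll": 0, "fingers": 65}, {"offset": [1, 2, -52], "roll": 0, "fingers": 65}, {"offset": [1, 2, -52], "roll": 0, "fingers": 65}, {"offset": [1, 2, -52], "roll": 0, "fingers": 30}]'

```text
time: 11.15
position: [0.5219, 0.2985, 0.0109]
eef_rot: [-0.0, 0.998, -0.067, 0.0]
contact_force: [0.1, 0.6, -0.2]
opening: 0.606
grasp_force: 0.0
```

Call:
move_arm --targets '[{"offset": [0, 0, 0], "roll": 0, "fingers": 30}, {"offset": [0, 0, 0], "roll": 0, "fingers": 30}, {"offset": [0, 0, 0], "roll": 0, "fingers": 30}, {"offset": [0, 0, 0], "roll": 0, "fingers": 30}, {"offset": [0, 0, 30], "roll": 0, "fingers": 30}]'

```text
time: 11.65
position: [0.5181, 0.2964, 0.0367]
eef_rot: [0.003, 0.998, -0.067, -0.004]
contact_force: [-0.2, -0.6, -0.9]
opening: 0.458
grasp_force: 61.0
```

Call:
move_arm --targets '[{"offset": [0, 0, 45], "roll": 0, "fingers": 30}, {"offset": [0, -15, 90], "roll": -2, "fingers": 30}, {"offset": [0, -45, 120], "roll": -4, "fingers": 30}, {"offset": [0, -90, 120], "roll": -5.7, "fingers": 30}, {"offset": [0, -135, 120], "roll": -5.7, "fingers": 30}]'

```text
time: 12.15
position: [0.5215, 0.1634, 0.1615]
eef_rot: [-0.0, 0.993, -0.115, 0.001]
contact_force: [1.0, -0.9, -1.3]
opening: 0.459
grasp_force: 61.1
```

Call:
move_arm --targets '[{"offset": [0, -45, 0], "roll": 0, "fingers": 30}, {"offset": [0, -90, 0], "roll": 0, "fingers": 30}, {"offset": [0, -135, 0], "roll": 0, "fingers": 30}, {"offset": [0, -180, 0], "roll": 0, "fingers": 30}, {"offset": [-20, -220, 0], "roll": 0, "fingers": 30}]'

```text
time: 12.65
position: [0.5023, -0.059, 0.16]
eef_rot: [0.0, 0.993, -0.117, 0.001]
contact_force: [0.3, -0.9, -1.1]
opening: 0.454
grasp_force: 61.1
```

Call:
move_arm --targets '[{"offset": [-30, -30, 0], "roll": 0, "fingers": 30}, {"offset": [-65, -60, 0], "roll": 0, "fingers": 30}, {"offset": [-78, -66, -30], "roll": 0, "fingers": 30}, {"offset": [-78, -66, -70], "roll": 0, "fingers": 30}, {"offset": [-78, -66, -98], "roll": 0, "fingers": 30}]'

```text
time: 13.15
position: [0.4211, -0.1225, 0.0604]
eef_rot: [0.0, 0.993, -0.117, -0.001]
contact_force: [-0.3, 0.7, -0.6]
opening: 0.457
grasp_force: 61.1
```

Call:
move_arm --targets '[{"offset": [10, -2, -2], "roll": 0, "fingers": 30}, {"offset": [20, -4, -2], "roll": 0, "fingers": 30}, {"offset": [20, -4, -2], "roll": 0, "fingers": 30}, {"offset": [20, -4, -2], "roll": 0, "fingers": 30}]'

```text
time: 13.55
position: [0.4455, -0.1263, 0.0619]
eef_rot: [0.0, 0.993, -0.116, 0.002]
contact_force: [-0.1, -0.3, -0.5]
opening: 0.459
grasp_force: 61.0
```

```bash
python3 side.py blue
```

```text
tcp [ 445.5 -126.3   61.9] yaw -13.32 kf -132.8 -0.1
scene 197 along [-149.9  -94.9] left [-14.7  22.3] z [63.8 89.5 93.6]
top 58 along [-175.  -150.7] left [-2.  17.8] z [76.9 88.7 91.7]
```

Call:
move_arm --targets '[{"offset": [14.6, -3.5, -0.8], "roll": 0, "fingers": 30}, {"offset": [29.2, -7, -0.8], "roll": 0, "fingers": 30}, {"offset": [43.8, -10.4, -0.8], "roll": 0, "fingers": 30}, {"offset": [54, -12.8, -0.8], "roll": 0, "fingers": 30}, {"offset": [65, -15.5, -0.8], "roll": 0, "fingers": 30}]'

```text
time: 14.15
position: [0.5087, -0.1417, 0.0599]
eef_rot: [0.0, 0.993, -0.116, -0.0]
contact_force: [0.7, 0.6, -1.6]
opening: 0.462
grasp_force: 61.0
```

Call:
move_arm --targets '[{"offset": [4, -1, 0], "roll": 0, "fingers": 30}, {"offset": [8, -1.9, 0], "roll": 0, "fingers": 30}, {"offset": [12, -2.9, 0], "roll": 0, "fingers": 30}, {"offset": [16, -3.8, 0], "roll": 0, "fingers": 30}, {"offset": [16, -3.8, 0], "roll": 0, "fingers": 30}]'

```text
time: 14.65
position: [0.5128, -0.1427, 0.0573]
eef_rot: [-0.001, 0.993, -0.116, -0.013]
contact_force: [-19.0, 4.6, 11.0]
opening: 0.457
grasp_force: 62.7
```

```bash
python3 side.py blue
```

```text
tcp [ 512.8 -142.7   57.3] yaw -13.28 kf -63.5 -0.4
scene 208 along [-88.6 -25.7] left [-16.1  22.6] z [ 60.6  85.5 107.7]
top 181 along [-104.9  -70.8] left [-14.8  17.5] z [70.8 84.7 88.3]
```

Blue also stops at the ward depth (-65 mm), so it goes back. Yellow is next.

Call:
move_arm --targets '[{"offset": [-20, 4.6, 0], "roll": 0, "fingers": 30}, {"offset": [-60, 14, 0], "roll": 0, "fingers": 30}, {"offset": [-101, 23.3, 0], "roll": 0, "fingers": 30}, {"offset": [-101, 23.3, 50], "roll": 0, "fingers": 30}, {"offset": [-101, 23.3, 100], "roll": 0, "fingers": 30}]'

```text
time: 15.25
position: [0.4146, -0.1201, 0.1556]
eef_rot: [-0.001, 0.993, -0.116, -0.008]
contact_force: [3.4, -2.4, 0.6]
opening: 0.458
grasp_force: 62.2
```

Call:
move_arm --targets '[{"offset": [35, 28, 0], "roll": 0, "fingers": 30}, {"offset": [70, 56, 0], "roll": 0, "fingers": 30}, {"offset": [90, 95, 0], "roll": 0, "fingers": 30}, {"offset": [98, 140, 0], "roll": 0, "fingers": 30}, {"offset": [98, 185, 0], "roll": 0, "fingers": 30}]'

```text
time: 15.75
position: [0.5223, 0.0643, 0.1596]
eef_rot: [-0.0, 0.993, -0.117, 0.001]
contact_force: [0.2, 0.1, 0.4]
opening: 0.459
grasp_force: 62.3
```

Call:
move_arm --targets '[{"offset": [0, 45, 0], "roll": 2, "fingers": 30}, {"offset": [0, 90, 0], "roll": 4, "fingers": 30}, {"offset": [0, 135, 0], "roll": 5.7, "fingers": 30}, {"offset": [0, 180, 0], "roll": 5.7, "fingers": 30}, {"offset": [0, 225, 0], "roll": 5.7, "fingers": 30}]'

```text
time: 16.25
position: [0.521, 0.2892, 0.1596]
eef_rot: [0.0, 0.998, -0.067, 0.0]
contact_force: [1.5, -0.4, -0.5]
opening: 0.456
grasp_force: 62.3
```

Call:
move_arm --targets '[{"offset": [0, 11, -40], "roll": 0, "fingers": 30}, {"offset": [0, 11, -85], "roll": 0, "fingers": 30}, {"offset": [0, 11, -120], "roll": 0, "fingers": 30}, {"offset": [0, 11, -140], "roll": 0, "fingers": 30}, {"offset": [0, 11, -147], "roll": 0, "fingers": 30}]'

```text
time: 16.75
position: [0.5189, 0.2967, 0.0116]
eef_rot: [0.003, 0.998, -0.067, -0.003]
contact_force: [-10.1, -8.3, 32.1]
opening: 0.459
grasp_force: 66.5
```

Call:
move_arm --targets '[{"offset": [0, 0, 0], "roll": 0, "fingers": 30}, {"offset": [0, 0, 0], "roll": 0, "fingers": 65}, {"offset": [0, 0, 0], "roll": 0, "fingers": 65}, {"offset": [0, 0, 30], "roll": 0, "fingers": 65}, {"offset": [0, 0, 70], "roll": 0, "fingers": 65}]'

```text
time: 17.25
position: [0.5199, 0.2976, 0.0814]
eef_rot: [0.001, 0.998, -0.067, -0.002]
contact_force: [0.4, -0.4, 0.7]
opening: 0.764
grasp_force: 0.0
```

Call:
move_arm --targets '[{"offset": [1, 35, 0], "roll": 8, "fingers": 65}, {"offset": [3, 70, 0], "roll": 16, "fingers": 65}, {"offset": [5, 94, 0], "roll": 23, "fingers": 65}, {"offset": [5, 94, 0], "roll": 23, "fingers": 65}, {"offset": [5, 94, -25], "roll": 23, "fingers": 65}]'

```text
time: 17.75
position: [0.5286, 0.3962, 0.0616]
eef_rot: [-0.003, 0.991, 0.133, 0.004]
contact_force: [-0.7, -0.1, 0.1]
opening: 0.761
grasp_force: 0.0
```

Call:
move_arm --targets '[{"offset": [0, 0, -25], "roll": 0, "fingers": 65}, {"offset": [0, 0, -40], "roll": 0, "fingers": 65}, {"offset": [0, 0, -47], "roll": 0, "fingers": 65}, {"offset": [0, 0, -47], "roll": 0, "fingers": 65}, {"offset": [0, 0, -47], "roll": 0, "fingers": 30}]'

```text
time: 18.25
position: [0.5271, 0.3933, 0.0116]
eef_rot: [-0.001, 0.991, 0.133, 0.001]
contact_force: [0.1, 0.4, -0.8]
opening: 0.609
grasp_force: 0.0
```

Call:
move_arm --targets '[{"offset": [0, 0, 0], "roll": 0, "fingers": 30}, {"offset": [0, 0, 0], "roll": 0, "fingers": 30}, {"offset": [0, 0, 0], "roll": 0, "fingers": 30}, {"offset": [0, 0, 0], "roll": 0, "fingers": 30}, {"offset": [0, 0, 30], "roll": 0, "fingers": 30}]'

```text
time: 18.75
position: [0.5236, 0.3899, 0.0364]
eef_rot: [0.003, 0.991, 0.134, -0.004]
contact_force: [-0.5, -0.6, -2.0]
opening: 0.452
grasp_force: 61.0
```

Call:
move_arm --targets '[{"offset": [0, 0, 45], "roll": 0, "fingers": 30}, {"offset": [0, -10, 90], "roll": -5, "fingers": 30}, {"offset": [0, -40, 119.5], "roll": -11, "fingers": 30}, {"offset": [-2, -84, 119.5], "roll": -18, "fingers": 30}, {"offset": [-5, -129, 119.5], "roll": -23, "fingers": 30}]'

```text
time: 19.25
position: [0.5214, 0.2635, 0.1611]
eef_rot: [-0.001, 0.998, -0.068, 0.001]
contact_force: [0.8, -0.9, -1.5]
opening: 0.463
grasp_force: 61.0
```

Call:
move_arm --targets '[{"offset": [0, -45, 0], "roll": -4, "fingers": 30}, {"offset": [0, -90, 0], "roll": -5.7, "fingers": 30}, {"offset": [0, -135, 0], "roll": -5.7, "fingers": 30}, {"offset": [0, -180, 0], "roll": -5.7, "fingers": 30}, {"offset": [0, -225, 0], "roll": -5.7, "fingers": 30}]'

```text
time: 19.75
position: [0.5204, 0.0369, 0.1596]
eef_rot: [0.0, 0.993, -0.116, -0.0]
contact_force: [1.4, -0.2, -1.0]
opening: 0.46
grasp_force: 61.0
```

Call:
move_arm --targets '[{"offset": [0, -45, 0], "roll": 0, "fingers": 30}, {"offset": [-20, -85, 0], "roll": 0, "fingers": 30}, {"offset": [-50, -117, 0], "roll": 0, "fingers": 30}, {"offset": [-85, -145, 0], "roll": 0, "fingers": 30}, {"offset": [-98, -161, -30], "roll": 0, "fingers": 30}]'

```text
time: 20.25
position: [0.4227, -0.1261, 0.1322]
eef_rot: [0.002, 0.993, -0.119, 0.003]
contact_force: [0.9, -0.4, -2.1]
opening: 0.457
grasp_force: 61.1
```

Call:
move_arm --targets '[{"offset": [0, 0, -40], "roll": 0, "fingers": 30}, {"offset": [0, 0, -70], "roll": 0, "fingers": 30}, {"offset": [10, -2, -70], "roll": 0, "fingers": 30}, {"offset": [20, -4, -70], "roll": 0, "fingers": 30}, {"offset": [20, -4, -70], "roll": 0, "fingers": 30}]'

```text
time: 20.75
position: [0.4478, -0.1267, 0.0621]
eef_rot: [0.0, 0.993, -0.116, 0.003]
contact_force: [0.3, 0.2, -0.8]
opening: 0.457
grasp_force: 61.0
```

```bash
python3 side.py yellow
```

```text
tcp [ 447.8 -126.7   62.1] yaw -13.31 kf -130.5 0.1
scene 252 along [-164.2  -90.9] left [-16.8  23.8] z [ 61.1  89.3 110.1]
top 73 along [-171.5   21.5] left [-35.8  30.8] z [47.9 87.9 93.4]
```

Call:
move_arm --targets '[{"offset": [14.6, -3.5, -0.5], "roll": 0, "fingers": 30}, {"offset": [29.2, -7, -0.5], "roll": 0, "fingers": 30}, {"offset": [43.8, -10.4, -0.5], "roll": 0, "fingers": 30}, {"offset": [54, -12.8, -0.5], "roll": 0, "fingers": 30}, {"offset": [65, -15.5, -0.5], "roll": 0, "fingers": 30}]'

```text
time: 21.35
position: [0.5091, -0.1417, 0.0603]
eef_rot: [0.0, 0.993, -0.116, 0.0]
contact_force: [-0.7, 0.5, -1.9]
opening: 0.46
grasp_force: 61.0
```

Call:
move_arm --targets '[{"offset": [4, -1, 0], "roll": 0, "fingers": 30}, {"offset": [8, -1.9, 0], "roll": 0, "fingers": 30}, {"offset": [12, -2.9, 0], "roll": 0, "fingers": 30}, {"offset": [16, -3.8, 0], "roll": 0, "fingers": 30}, {"offset": [16, -3.8, 0], "roll": 0, "fingers": 30}]'

```text
time: 21.85
position: [0.5248, -0.1455, 0.0596]
eef_rot: [-0.0, 0.993, -0.116, 0.0]
contact_force: [0.2, 0.3, -2.1]
opening: 0.454
grasp_force: 61.0
```

```bash
python3 side.py yellow
```

```text
tcp [ 524.8 -145.5   59.6] yaw -13.35 kf -51.2 -0.3
scene 232 along [-85.2 -12.5] left [-18.2  25.7] z [ 59.2  87.1 113.5]
top 192 along [-91.6   3.9] left [-16.5  29.9] z [65.9 86.1 90.4]
```

Yellow goes past the ward depth with no resistance. I'll push it home.

Call:
move_arm --targets '[{"offset": [4, -1, 0], "roll": 0, "fingers": 30}, {"offset": [8, -1.9, 0], "roll": 0, "fingers": 30}, {"offset": [12, -2.9, 0], "roll": 0, "fingers": 30}, {"offset": [16, -3.8, 0], "roll": 0, "fingers": 30}, {"offset": [18, -4.3, 0], "roll": 0, "fingers": 30}]'

```text
time: 22.45
position: [0.5359, -0.1481, 0.0593]
eef_rot: [-0.0, 0.993, -0.116, -0.008]
contact_force: [-17.2, 3.8, 12.4]
opening: 0.463
grasp_force: 62.7
```

```bash
python3 side.py yellow
```

```text
tcp [ 535.9 -148.1   59.3] yaw -13.34 kf -39.8 -0.4
scene 183 along [-73.7  16.2] left [-18.5  42. ] z [ 60.9  87.6 115.3]
top 220 along [-79.9   5.6] left [-17.4  30.2] z [66.7 86.1 90.8]
```

Call:
move_arm --targets '[{"offset": [-3, 0.7, 0], "roll": 0, "fingers": 30}, {"offset": [-5.5, 1.3, 0], "roll": 0, "fingers": 60}, {"offset": [-5.5, 1.3, 0], "roll": 0, "fingers": 60}, {"offset": [-5.5, 1.3, 0], "roll": 0, "fingers": 60}, {"offset": [-5.5, 1.3, 25], "roll": 0, "fingers": 60}]'

```text
time: 23.05
position: [0.5344, -0.1482, 0.0816]
eef_rot: [-0.0, 0.993, -0.116, -0.003]
contact_force: [0.0, -1.0, -0.9]
opening: 0.702
grasp_force: 0.0
```

Call:
move_arm --targets '[{"offset": [0, 0, 30], "roll": 0, "fingers": 60}, {"offset": [0, 0, 40], "roll": 0, "fingers": 30}, {"offset": [-6, 1.5, 40], "roll": 0, "fingers": 0}, {"offset": [-6, 1.5, 40], "roll": 0, "fingers": 0}, {"offset": [-6, 1.5, 40], "roll": 0, "fingers": 0}]'

```text
time: 23.55
position: [0.5294, -0.1468, 0.1229]
eef_rot: [-0.0, 0.993, -0.116, -0.002]
contact_force: [0.2, 0.3, 0.6]
opening: 0.019
grasp_force: 0.0
```

```bash
python3 side.py yellow; python3 - <<'E'
from h import *
im,_=cap("top"); im2,_=cap("scene"); o=np.zeros((480,800,3),np.uint8); o[:400,:400]=cv2.resize(im[150:230,320:400],None,fx=5,fy=5); o[:400,400:]=cv2.resize(im2[140:220,230:310],None,fx=5,fy=5); save(o,"home.png")
E
```

```text
tcp [ 529.4 -146.8  122.9] yaw -13.35 kf -46.4 -0.5
scene 308 along [-80.2  -5.4] left [-16.   22.3] z [54.2 83.  88.2]
top 277 along [-81.1 -35.6] left [-20.3  18.7] z [64.  81.3 85.7]
```

View pics/home.png

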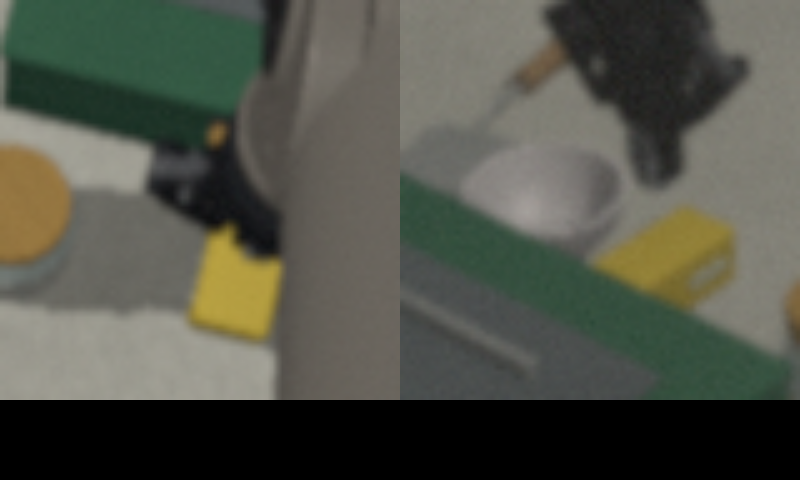

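Call:
move_arm --targets '[{"offset": [-3, -13, 0], "roll": 0, "fingers": 0}, {"offset": [-6, -25.3, 0], "roll": 0, "fingers": 0}, {"offset": [-6, -25.3, -20], "roll": 0, "fingers": 0}, {"offset": [-6, -25.3, -36.5], "roll": 0, "fingers": 0}, {"offset": [-6, -25.3, -36.5], "roll": 0, "fingers": 0}]'

```text
time: 24.25
position: [0.5221, -0.1737, 0.0856]
eef_rot: [-0.0, 0.993, -0.117, -0.003]
contact_force: [0.1, -0.3, -0.0]
opening: 0.001
grasp_force: 0.0
```

Call:
move_arm --targets '[{"offset": [0, 0, -4], "roll": 0, "fingers": 0}, {"offset": [-0.5, -2, -6], "roll": 0, "fingers": 0}, {"offset": [-0.9, -4, -8], "roll": 0, "fingers": 0}, {"offset": [-1.3, -5.5, -10], "roll": 0, "fingers": 0}, {"offset": [-1.6, -7, -12], "roll": 0, "fingers": 0}]'

```text
time: 24.75
position: [0.5235, -0.1796, 0.0762]
eef_rot: [0.0, 0.993, -0.116, 0.0]
contact_force: [-0.5, 0.7, 0.2]
opening: -0.001
grasp_force: 0.0
```

```bash
python3 side.py yellow;  python3 - <<'E'
from h import *
im,_=cap("top"); im2,_=cap("scene"); o=np.zeros((480,800,3),np.uint8); o[:400,:400]=cv2.resize(im[150:230,320:400],None,fx=5,fy=5); o[:400,400:]=cv2.resize(im2[140:220,230:310],None,fx=5,fy=5); save(o,"press.png")
E
```

```text
tcp [ 523.5 -179.6   76.2] yaw -13.35 kf -44.6 -33.8
scene 312 along [-79.2  -6.8] left [-15.7  22.9] z [54.3 83.  88. ]
top 304 along [-81.4   4. ] left [-20.5  18.8] z [61.8 81.7 87.4]
```

View pics/press.png

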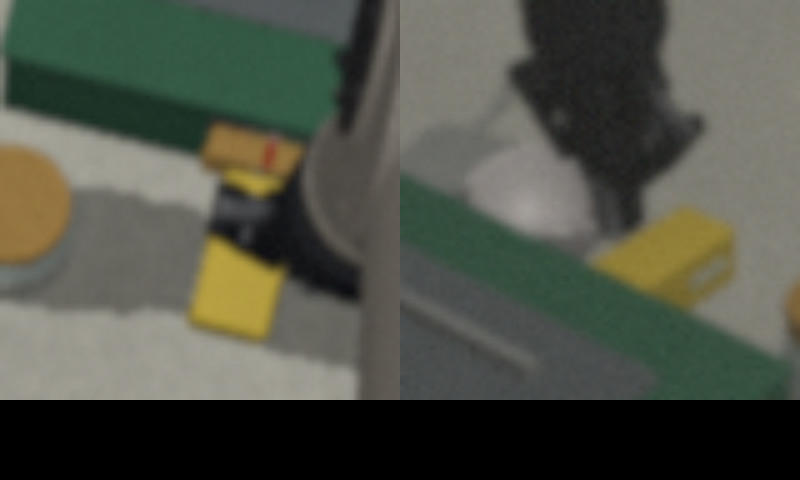

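Call:
move_arm --targets '[{"offset": [0, 0, 22], "roll": 0, "fingers": 0}, {"offset": [0, 0, 22], "roll": 0, "fingers": 0}, {"offset": [3.3, 14, 22], "roll": 0, "fingers": 0}, {"offset": [3.3, 14, 11], "roll": 0, "fingers": 0}, {"offset": [3.3, 14, 11], "roll": 0, "fingers": 0}]'

```text
time: 25.45
position: [0.5248, -0.1634, 0.0844]
eef_rot: [-0.001, 0.993, -0.115, -0.002]
contact_force: [-0.2, -0.6, -0.5]
opening: 0.001
grasp_force: 0.0
```

Call:
move_arm --targets '[{"offset": [0, 0, -3], "roll": 0, "fingers": 0}, {"offset": [-0.5, -2, -5], "roll": 0, "fingers": 0}, {"offset": [-0.9, -4, -7], "roll": 0, "fingers": 0}, {"offset": [-1.3, -5.5, -9], "roll": 0, "fingers": 0}, {"offset": [-1.6, -7, -11], "roll": 0, "fingers": 0}]'

```text
time: 25.95
position: [0.5247, -0.1716, 0.0776]
eef_rot: [-0.0, 0.993, -0.116, -0.0]
contact_force: [-4.4, 1.2, 12.8]
opening: 0.0
grasp_force: 6.2
```

```bash
python3 side.py yellow; python3 - <<'E'
from h import *
im,_=cap("top"); im2,_=cap("scene"); o=np.zeros((480,800,3),np.uint8); o[:400,:400]=cv2.resize(im[150:230,320:400],None,fx=5,fy=5); o[:400,400:]=cv2.resize(im2[140:220,230:310],None,fx=5,fy=5); save(o,"press2.png")
E
```

```text
tcp [ 524.7 -171.6   77.6] yaw -13.34 kf -45.3 -25.8
scene 218 along [-79.5 -19.3] left [-20.8  21.4] z [55.9 80.5 88.5]
top 288 along [-81.7   1.8] left [-27.1  20. ] z [58.  79.4 88.6]
```

View pics/press2.png

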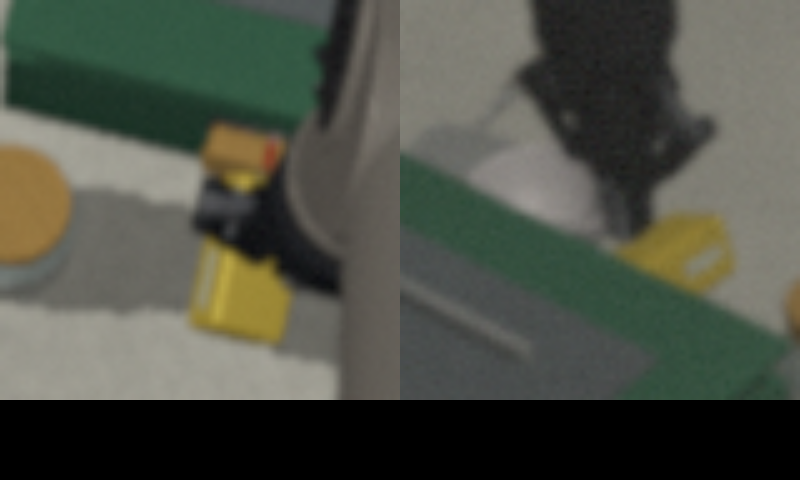

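Call:
move_arm --targets '[{"offset": [-0.1, -0.5, -3], "roll": 0, "fingers": 0}, {"offset": [-0.2, -1, -6], "roll": 0, "fingers": 0}, {"offset": [-0.4, -1.5, -9], "roll": 0, "fingers": 0}, {"offset": [-0.5, -2, -11], "roll": 0, "fingers": 0}, {"offset": [-0.5, -2, -12], "roll": 0, "fingers": 0}]'

```text
time: 26.65
position: [0.5249, -0.179, 0.0676]
eef_rot: [0.003, 0.993, -0.118, 0.002]
contact_force: [-6.3, -3.3, 19.2]
opening: -0.003
grasp_force: 8.6
```

```bash
python3 side.py yellow; python3 - <<'E'
from h import *
im,d=cap("top"); im2,d2=cap("scene"); o=np.zeros((480,800,3),np.uint8); o[:400,:400]=cv2.resize(im[150:230,320:400],None,fx=5,fy=5); o[:400,400:]=cv2.resize(im2[140:220,230:310],None,fx=5,fy=5); save(o,"press3.png")
K=np.array([574.7,-157.]);a=np.radians(-13.4);u=np.array([np.cos(a),np.sin(a)]);n=np.array([-u[1],u[0]])
W=cloud("top",d)*1000; E=W[...,:2]-K; A=E@u;L=E@n; m=(A>30)&(A<60)&(L>70)&(L<130)&(W[...,2]>90); print("lid front z",np.median(W[m][:,2]))
W=cloud("scene",d2)*1000; E=W[...,:2]-K; A=E@u;L=E@n; m=(A>25)&(A<60)&(abs(L)<130)&(W[...,2]>90); print("lid front z",np.median(W[m][:,2]))
E
```

```text
tcp [ 524.9 -179.    67.6] yaw -13.53 kf -43.3 -32.9
scene 72 along [-82.  -46.3] left [-4.4 20.6] z [64.1 83.3 90.2]
top 305 along [-81.4   3.6] left [-31.  19.] z [60.5 77.3 90.6]
lid front z 154.43095275491189
lid front z 155.05507250522214
```

View pics/press3.png

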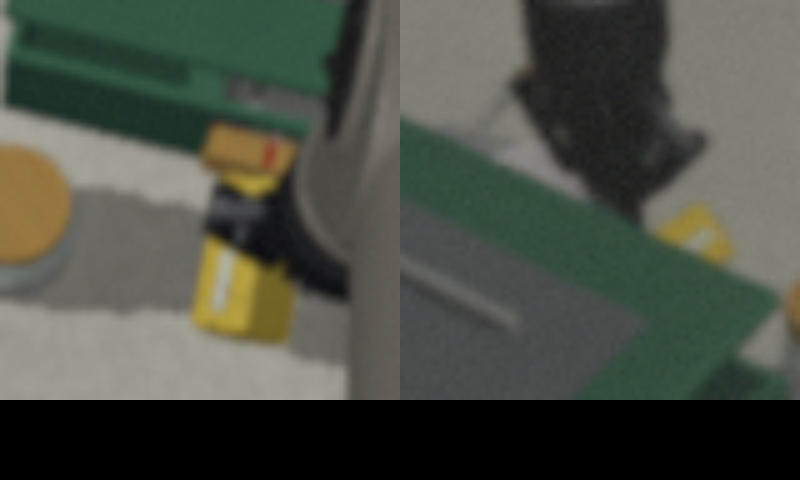

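Call:
move_arm --targets '[{"offset": [0.3, 1, -2], "roll": 0, "fingers": 0}, {"offset": [0.3, 1, -4], "roll": 0, "fingers": 0}, {"offset": [0.3, 1, -4], "roll": 0, "fingers": 0}, {"offset": [0.3, 1, -4], "roll": 0, "fingers": 0}]'

```text
time: 27.25
position: [0.5256, -0.1791, 0.064]
eef_rot: [0.004, 0.993, -0.118, 0.002]
contact_force: [-6.0, -5.2, 18.7]
opening: 0.005
grasp_force: 8.3
```

Call:
move_arm --targets '[{"offset": [-1, -4, 10], "roll": 0, "fingers": 0}, {"offset": [-10, -4, 45], "roll": 0, "fingers": 0}, {"offset": [-45, -4, 80], "roll": 0, "fingers": 0}, {"offset": [-75, -4, 115], "roll": 0, "fingers": 0}, {"offset": [-80, -40, 150], "roll": 0, "fingers": 0}]'

```text
time: 27.75
position: [0.4407, -0.2068, 0.2093]
eef_rot: [-0.002, 0.994, -0.112, -0.003]
contact_force: [2.4, -0.5, -0.9]
opening: -0.002
grasp_force: 0.0
```

Call:
move_arm --targets '[{"offset": [0, -45, 0], "roll": 0, "fingers": 0}, {"offset": [0, -90, 0], "roll": 0, "fingers": 0}, {"offset": [-10, -135, 0], "roll": 0, "fingers": 0}, {"offset": [-30, -175, 0], "roll": 0, "fingers": 0}, {"offset": [-30, -175, 0], "roll": 0, "fingers": 0}]'

```text
time: 28.25
position: [0.4084, -0.3969, 0.2087]
eef_rot: [0.003, 0.992, -0.123, -0.002]
contact_force: [-1.0, -0.5, -0.3]
opening: 0.002
grasp_force: 0.0
```

```bash
cat > fin.py <<'E'
from h import *
K=np.array([574.7,-157.]);a=np.radians(-13.4);u=np.array([np.cos(a),np.sin(a)]);n=np.array([-u[1],u[0]])
for c in("top","scene"):
    im,d=cap(c); W=cloud(c,d)*1000; X,Y,Z=[W[...,i] for i in range(3)]; E=W[...,:2]-K; A=E@u;L=E@n
    hsv=cv2.cvtColor(im,cv2.COLOR_RGB2HSV); H,S=hsv[...,0].astype(int),hsv[...,1]
    for nm,q in (("red",(H<8)|(H>172)),("blue",(H>105)&(H<130))):
        m=q&(S>90)&(X>440)&(X<620)&(Y>160)&(Y<450)&(Z>25)&(Z<60); r=cv2.minAreaRect(W[m][:,:2].astype(np.float32)); print(c,nm,np.round(r[0],1),np.round(r[1],1),np.median(Z[m]).round(1))
    m=(A>25)&(A<60)&(abs(L)<130)&(Z>90); print("lid z",np.median(Z[m]).round(1))
    m=(H>20)&(H<35)&(S>100)&(A>-100)&(A<-15)&(abs(L)<40)&(Z>45)&(Z<110); print("yellow",m.sum(),"A",np.percentile(A[m],[1,99]).round(1),"L",np.percentile(L[m],[1,99]).round(1),"Z",np.percentile(Z[m],[2,98]).round(1))
    # per-side plane angle about u
    b=np.arange(-26,30,4)
    print([ (int(l),round(float(np.median(Z[m&(abs(L-l)<2)])),1)) for l in b if (m&(abs(L-l)<2)).sum()>3])
    if c=="top": save(cv2.resize(im[40:240,130:460],None,fx=2.4,fy=2.4),"fin.png")
E
python3 fin.py
```

```text
top red [552.4 201.9] [78.9 39.4] 39.3
top blue [518.  296.4] [39.3 78.5] 39.3
lid z 160.9
yellow 485 A [-82.  -15.9] L [-26.2  21.2] Z [64.5 91. ]
[(-26, 65.4), (-22, 70.0), (-18, 74.8), (-14, 79.0), (-10, 83.2), (-6, 86.9), (-2, 88.5), (2, 85.8), (6, 82.5), (10, 79.6), (14, 75.2), (18, 71.1), (22, 69.3)]
scene red [554.7 205.8] [80.4 37.9] 40.2
scene blue [521.8 300.2] [38.6 78.7] 40.3
lid z 161.3
yellow 58 A [-81.8 -49.6] L [-2.3 21.9] Z [66.5 90.1]
[(-2, 87.7), (2, 86.4), (6, 83.7), (14, 74.1), (18, 71.9)]
```

View pics/fin.png

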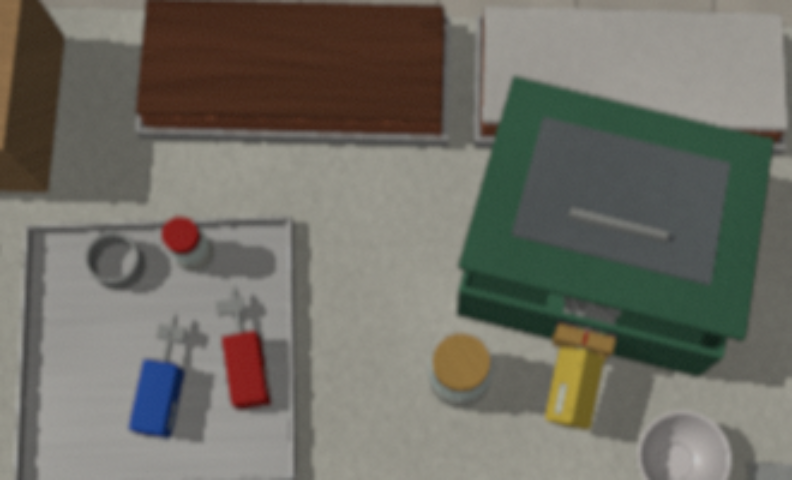

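The final picture shows the yellow head at (575,385), rolled about 0.82 rad and seated with its centre about 41 mm out. The lid is up, red and blue lie in the tray, and the jars are where they stood.

```bash
python3 -c "
from plant import job
print(job.finish_job())"
```

```text
the job is handed in; nothing more can be done
None
```

The yellow key is the one that fits: it is fully home in the lock and turned as far as it goes, the lid is up, red and blue are back on the tray, and the job is handed in (it returned no verdict).

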